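Hold a battery pack home on the sprung contacts of the pack tester

ROBOT

A 6-joint arm with a two-finger parallel gripper is mounted at the origin on the work surface. World frame = base frame: x ahead of the robot, y to its left, z up, the work surface at z = 0. Lengths are in mm, angles in rad, forces in N, time in s.
With the tool pointing down it reaches from about 350 to 925 mm from the base axis. Payload 6.4 kg.
Tool frame: the origin (TCP) lies on the centre line of the jaws, within the pads' length; the fingertips stand 19 mm ahead of it and the grasp point (between the pads) is the TCP (ctrl.nose_length is the distance from the TCP to the fingertips, in mm); z points along the fingers, y is the direction in which the jaws open and shut (so a half turn about z gives the same grasp; the last joint's range is limited). The gripper opens to 85 mm and grips with 20 to 120 N. Pads are 22 mm wide; open, the fingers measure 114 mm over their backs; the gripper's body (76 mm by 85 mm) begins 54 mm behind the grasp point. The pads swing forward as they close: fully open they stand 13 mm farther back than shut.
Start: joints at [-1.414, 0.245, 1.558, -0, 1.339, -0.174], TCP at [211.125, -614.769, 250.29] pointing down, gripper open.
Joint ranges: [-3.13, 3.13], [-1.02, 2.26], [0.13, 2.54], [-0.95, 4.09], [0.21, 2.88], [-2.74, 2.74]. Speed limits (rad/s): [2.57, 2.57, 3.14, 3.14, 3.14, 3.14].

INTERFACE

Orientations are given as a unit quaternion [x, y, z, w].
In Python, from bench import ctrl gives the robot as it stands. Calls block until the motion is done:
- ctrl.reach(position, orientation): joint-space move of the TCP to a pose.
- ctrl.servo_line(position, frame=None, rate=150, max_force=None): straight line of the TCP; frame=None keeps the orientation; rate is the mean speed in mm/s. With max_force (N) it stops when the force on the tool has changed by that much, and returns True; else False.
- ctrl.goto_joints(angles): joint-space move.
- ctrl.move_gripper(opening, squeeze=None): opening from 0.0 (shut) to 1.0 (fully open); squeeze is the grip in N (None keeps the last); returns when the fingers have stopped.
- ctrl.wait(seconds).
- ctrl.ik(position, orientation): joint angles nearest the present ones, or None.
- ctrl.read_state(): the state.
- ctrl.camera(name): name is "scene" or "top" or "wrist"; returns a dict with "image" (384x512x3 uint8, red, green, blue), "depth" (384x512 float32, mm along the optical axis (not along the pixel's ray), 0 where there is no reading), "camera_matrix" (3x3 intrinsics, pixels), "distortion" ([k1, k2, p1, p2, k3] as OpenCV has them; the pictures are not rectified), "R" (3x3) and "t" (3): a world point X has camera coordinates R X + t; the wrist camera has in their place "hand_eye" (4x4, takes a point from camera to tool coordinates, whose origin is the TCP and whose axes are the flange's). Camera axes: x right, y down, z forward; pixel columns grow to the right and rows downward; lengths in mm; the calibration is good to about 2 mm. A picture is of the moment at which its call begins: read the wrist's pose just before it.
A pose or a line that the arm cannot do raises ctrl.IKError and nothing moves.
- ctrl.sign_off(): hands the job in, once; it reports no verdict.
The state is a dict: "clock": time; "joint_positions": joint angles; "qvel": joint speeds; "joint_efforts": joint torques, N m; "position": TCP position; "eef_rot": TCP orientation; "ft_force": force on the tool from outside, world axes, zero at the start; "ft_torque": the same for the moment, N m; "finger_gap": opening from 0.0 (shut) to 1.0 (fully open).
Only numpy, scipy, OpenCV 4.12 (cv2) and the standard library are available. Lean on these libraries where they do the work, as an engineer would, in place of code of your own. Each camera call takes 0.05 s, during which the arm holds its last target. There are 200 camera calls.

TASK

Test the blue battery pack: set it down upright on the tester's two raised runners, white terminal end towards the sprung contacts but still clear of them, then slide it along the runners, pushing the contacts back until its end sits flush against the steel stop plate. The tester has no clamp, so finish while holding the pack there with a light, steady push, flat on the runners; do not ram the plate, and leave the other packs, the multimeter and the hand tools where they are.

Things in the scene. Friction and masses are not known exactly. Their poses are not given: they have to be found in the camera images.
- blue_pack_mid (a point): centre (half-way up) of the blue battery pack, the one to test: ten round cells standing in two rows of five, 100 mm long (its x), 38 mm wide (its y), 70 mm high (its z), about 0.5 kg, upright on the bench at the start. Grip it across its width in its upper half (10 to 15 mm above this point), so that the fingers stay clear of the runners' lips.
- blue_pack_end (a point): middle of the blue pack's +x end face, 50 mm from its centre: the flat outer face of its white terminal block, with two brass pads
- stop_face (a point): point on the front face of the tester's stop plate, 83 mm above the bench, where the middle of the pack's white end comes to rest. Its x axis is level and points the way the pack is pushed (into the plate, towards the grey meter case), z up. With the pack home its centre lies 50 mm back from here along -x, at the same height, its x axis along this x axis.
- runners: two raised aluminium angles the pack sits on, along x; origin on the bench right below stop_face, same axes. They run from 4 to 170 mm before the plate (x = -0.004 to -0.170). Ledges 48 mm above the bench; the channel between the side lips is 44 mm wide; the lips rise 8 mm above the ledges, then flare outwards up to 12 mm above them.
- stop_plate: upright steel plate, the hard stop: 68 mm wide, top 114 mm above the bench; origin on the bench right below stop_face, same axes. Two brass contact pins stick out 12 mm to -x through its window, 90 mm above the bench. The meter case behind it is up to 130 mm high. It is fixed to the bench; more than 35 N on it is too much.
- contact_head (a joint): how far the sprung contact pins are pushed back (m): 0 when free, 0.012 when the pack's end is flush on the stop plate. The spring pushes back with 4 N at 0 and 10 N at 0.012, enough to move the pack back along the runners if it is let go.
- green_pack_mid (a point): centre of a green battery pack, same size and shape: leave alone
- orange_pack_mid (a point): centre of an orange battery pack, same size and shape: leave alone
- multimeter: yellow and black multimeter lying flat, 90 x 180 x 45 mm: leave alone
- screwdriver: red-handled screwdriver lying on the bench: leave alone
- spanner: open-ended spanner lying on the bench: leave alone
There are look-alikes about, which are no part of the job. Of the things shaped like the part that bears blue_pack_mid, the blue one is meant.

How it is judged:
By the outcome, as a careful person would: the job done as asked, in the order asked, and still so for the second after the job is handed in, while the arm keeps its last pose, push and grip.
It also fails if it takes over 64 s, if anything falls off the work surface, if the arm or the gripper's body presses on something with over 40 N, if the wrist force passes 120 N, or if a joint passes its speed limit or range.

## Working session

There is one attempt and no reset: what is moved stays moved. The work goes in short steps, each a Python script; the robot and the scene stay as the last script left them, time stands still between calls to the robot, and variables do not carry over. Pictures are saved under pics/ and viewed, about 8 in all and at most 12, crops included, and the job is handed in when it is done.

```bash
mkdir -p pics; ls; python3 - <<'E'
from bench import ctrl
import cv2,numpy as np,pickle
d={}
for n in("scene","top"):
    c=ctrl.camera(n); d[n]=c
    cv2.imwrite(f"pics/{n}0.png",cv2.resize(c["image"][:,:,::-1],(768,576)))
    print(n,c["camera_matrix"].tolist(),c["distortion"],np.round(c["R"],3).tolist(),c["t"])
pickle.dump(d,open("d0.pkl","wb"))
s=ctrl.read_state();print(s)
E
```

```text
pics
scene [[353.8599662831404, 0.0, 252.50042246380124], [0.0, 353.8599662831404, 191.98920115777884], [0.0, 0.0, 1.0]] [-0.0447874  0.         0.         0.         0.       ] [[-0.053, 0.999, 0.01], [0.657, 0.042, -0.753], [-0.752, -0.033, -0.658]] [ 120.06099997 -313.36976437 1336.33974285]
top [[388.1202398260169, 0.0, 254.2800067527581], [0.0, 388.1202398260169, 190.98792565293007], [0.0, 0.0, 1.0]] [-0.07488397  0.          0.          0.          0.        ] [[0.107, -0.994, 0.004], [-0.974, -0.106, -0.201], [0.2, 0.017, -0.98]] [-134.94479814  541.71785203  863.30599608]
{'clock': 0.1, 'joint_positions': array([-1.41411471e+00,  2.45770706e-01,  1.55893036e+00, -5.27311670e-05,
        1.33869244e+00, -1.74107959e-01]), 'qvel': array([-1.03268924e-03, -2.69015247e-03, -2.59546488e-03, -8.10876868e-05,
        7.72518444e-04,  8.26116503e-04]), 'joint_efforts': array([ 1.17713817e-04, -4.30665421e+01, -3.27132797e+01, -9.92749938e-05,
        2.78480918e-03, -1.98119375e-05]), 'position': array([ 211.02572195, -614.27848983,  249.25299142]), 'eef_rot': array([ 9.86352031e-01,  1.64647683e-01, -1.78066953e-05, -9.00612276e-04]), 'ft_force': array([ 0.01012065, -0.54104937, -0.40571292]), 'ft_torque': array([-0.00693374, -0.01817901, -0.00284885]), 'finger_gap': 0.9974054664738968}
```

View pics/scene0.png

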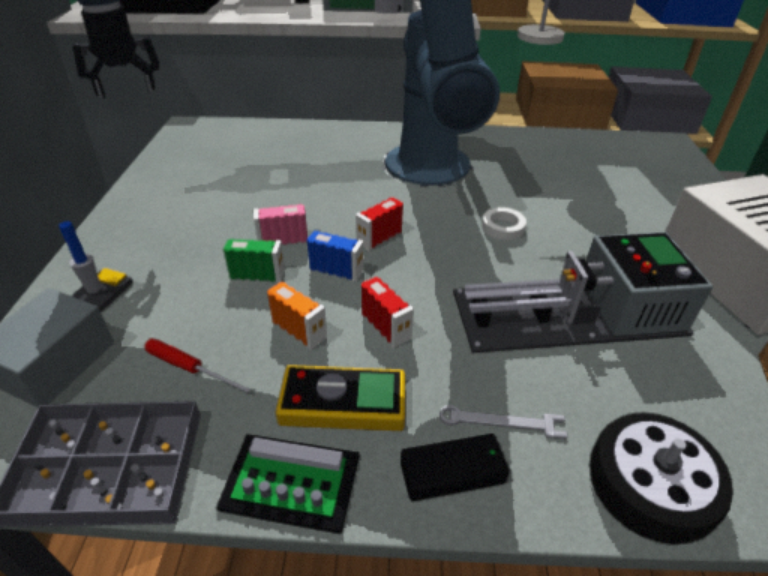

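View pics/top0.png

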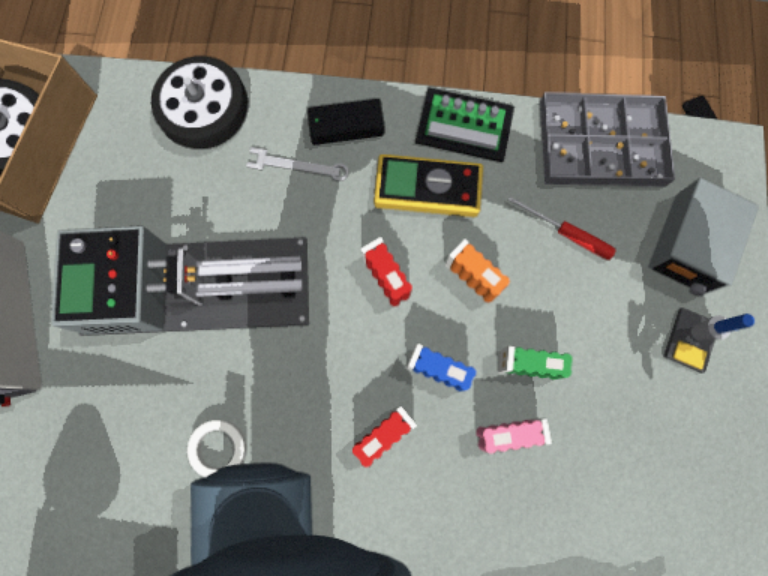

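The scene view (768x576) shows the blue pack at (335,255), with its white end to the right. Look-alikes: green (254,260), orange (297,314), pink (281,224) and red (381,222) and (387,311). The tester is at (570,290), and its plate faces the runners to its left. In the top view the blue pack is at (442,368), and it is the only blue one, so it is the pack meant. Next I'll measure it and confirm with a crop.

```bash
cat > h.py <<'E'
import numpy as np,cv2
def cloud(c):
    K=c["camera_matrix"];h,w=c["depth"].shape
    u,v=np.meshgrid(np.arange(w),np.arange(h))
    p=cv2.undistortPoints(np.stack([u,v],-1).reshape(-1,1,2).astype(np.float64),K,c["distortion"]).reshape(h,w,2)
    z=c["depth"].astype(float)[...,None]
    P=np.concatenate([p*z,z],-1)
    if "R" in c: return (P-c["t"])@c["R"]
    return P@c["hand_eye"][:3,:3].T+c["hand_eye"][:3,3]
E
python3 - <<'E'
import pickle;from h import *
d=pickle.load(open("d0.pkl","rb"))
for n,b in(("top",(220,190,360,310)),("scene",(140,120,290,240))):
    c=d[n];X=cloud(c);im=c["image"].astype(int);r,g,bl=im[...,0],im[...,1],im[...,2]
    bench=X[...,2][(np.abs(X[...,2])<12)]
    print(n,"bench z",np.median(bench))
    m=(bl>r*1.6)&(bl>g*1.3)&(bl>90)&(c["depth"]>0)
    roi=np.zeros_like(m);roi[b[1]:b[3],b[0]:b[2]]=1;m&=roi
    print(m.sum(),X[m].min(0),X[m].max(0))
    cen=np.median(X[m][:,:2],0)
    near=roi&(np.hypot(*(np.moveaxis(X[...,:2]-cen,-1,0)))<75)&(X[...,2]>60)&(X[...,2]<80)
    near=cv2.connectedComponents(near.astype(np.uint8))[1];l=np.bincount(near[m][near[m]>0]).argmax();near=near==l
    T=X[near];rect=cv2.minAreaRect(T[:,:2].astype(np.float32));print("top pts",len(T),"z",np.median(T[:,2]),rect,cv2.boxPoints(rect).tolist())
    w=near&(im.min(-1)>150)&(im.max(-1)-im.min(-1)<50);print("white mean",X[w].mean(0) if w.any() else 0)
    u,v=(c["image"][...,::-1][b[1]-0:b[3],b[0]:b[2]],0)
    cv2.imwrite(f"pics/crop_{n}.png",cv2.resize(u,None,fx=4,fy=4,interpolation=cv2.INTER_CUBIC))
    # tester points by height bands
    b2=(100,150,215,225) if n=="top" else (295,150,420,240)
    S=X[b2[1]:b2[3],b2[0]:b2[2]].reshape(-1,3);ok=c["depth"][b2[1]:b2[3],b2[0]:b2[2]].ravel()>0;S=S[ok]
    for lo,hi in((42,52),(54,66),(100,122)):
        Q=S[(S[:,2]>lo)&(S[:,2]<hi)]
        if len(Q)>8:print(lo,hi,len(Q),"z",np.median(Q[:,2]),"min",Q.min(0),"max",Q.max(0),cv2.minAreaRect(Q[:,:2].astype(np.float32)))
a=cv2.imread("pics/crop_top.png")
t=cv2.resize(d["top"]["image"][150:225,80:215,::-1],(810,450),interpolation=cv2.INTER_CUBIC)[:,:800]
cv2.imwrite("pics/tester.png",t)
E
```

```text
top bench z 0.11095209877098726
577 [ 407.07404614 -229.96145329   -2.62157384] [ 464.75865441 -139.87294634   73.99603603]
top pts 682 z 69.74251005154976 ((437.5431823730469, -181.85379028320312), (100.35401916503906, 37.95046615600586), 72.69676208496094) [[404.5025939941406, -224.1162109375], [440.7355651855469, -235.40377807617188], [470.5837707519531, -139.59136962890625], [434.3507995605469, -128.30380249023438]]
white mean [ 439.13897588 -174.08536611   69.83954703]
42 52 1003 z 47.45599859843263 min [449.75717401  52.95987424  42.06095684] max [594.69441011 294.26658069  51.9999749 ] ((534.6215209960938, 170.22341918945312), (145.925537109375, 233.853759765625), 6.1238298416137695)
54 66 456 z 58.688524989160754 min [450.41865427  51.04497453  54.00521597] max [596.82779107 296.17836238  65.9841396 ] ((540.2554931640625, 169.86248779296875), (147.91159057617188, 233.9801025390625), 8.17332935333252)
100 122 311 z 104.32736653755555 min [500.39158423 216.861086   100.02323971] max [565.67575448 254.56345582 118.14361616] ((531.2967529296875, 236.89102172851562), (66.082176208
[... 482 characters left out ...]
 -171.81400516   70.38874018]
42 52 787 z 49.60557151157187 min [503.38252326  53.40946857  42.04105054] max [598.01956824 315.81315242  51.99949588] ((561.4412231445312, 183.90191650390625), (96.34087371826172, 256.15472412109375), 5.589864253997803)
54 66 512 z 59.23497517541996 min [456.45079235  52.6536102   54.00945814] max [598.45769927 310.82937112  65.95746717] ((556.6298217773438, 177.01470947265625), (144.8492889404297, 239.50250244140625), 14.545679092407227)
100 122 824 z 114.63956662413642 min [442.3644578  216.13062303 100.20189854] max [596.64074921 337.8069417  121.89396224] ((506.9227294921875, 267.90240478515625), (101.68511962890625, 158.14524841308594), 74.63495635986328)
```

View pics/crop_top.png

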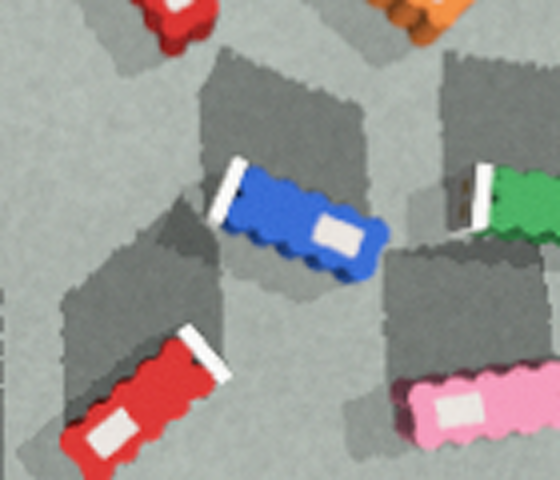

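View pics/tester.png

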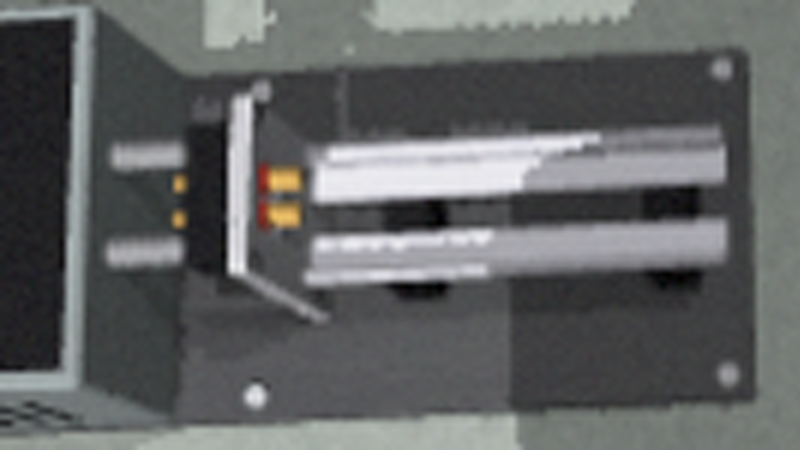

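The crop confirms the blue pack, with its white end at crop (228,190), i.e. towards world +y. The top face measures 100x38 mm at z=70, centre about (438,-181), yaw about 73°. The tester crop shows runners and brass pins at (285,200) and the plate's top edge at (240,185). I'll move above each for precise wrist-camera measurements.

```bash
cat >> h.py <<'E'
from scipy.spatial.transform import Rotation as Rt
def quat(yaw):
    x=np.array([np.cos(yaw),np.sin(yaw),0]);z=np.array([0,0,-1.]);return Rt.from_matrix(np.c_[x,np.cross(z,x),z]).as_quat()
def wrist(ctrl):
    s=ctrl.read_state();c=ctrl.camera("wrist");X=cloud(c)@Rt.from_quat(s["eef_rot"]).as_matrix().T+s["position"];return c,X
E
python3 - <<'E'
import pickle;from h import *;from bench import ctrl
for n,p,y in(("tester",[525,130,330],96),("blue",[438,-181,270],73)):
    ctrl.reach(p,quat(np.radians(y)));ctrl.wait(.3)
    c,X=wrist(ctrl);pickle.dump((c,X),open(f"w_{n}.pkl","wb"))
    cv2.imwrite(f"pics/w_{n}.png",c["image"][:,:,::-1])
    s=ctrl.read_state();print(n,s["clock"],s["position"],c["hand_eye"].round(2).tolist(),c["camera_matrix"][0,0])
E
```

```text
tester 3.3083 [525.04276631 129.83464903 329.97831768] [[-0.0, -0.94, -0.33, 86.49], [1.0, -0.0, 0.0, 0.41], [-0.0, -0.33, 0.94, -124.23], [0.0, 0.0, 0.0, 1.0]] 275.000014851297
blue 4.9 [ 438.26742232 -180.58898252  270.07288666] [[-0.0, -0.94, -0.33, 86.51], [1.0, -0.0, 0.0, -0.29], [-0.0, -0.33, 0.94, -124.23], [0.0, 0.0, 0.0, 1.0]] 275.000014851297
```

View pics/w_tester.png

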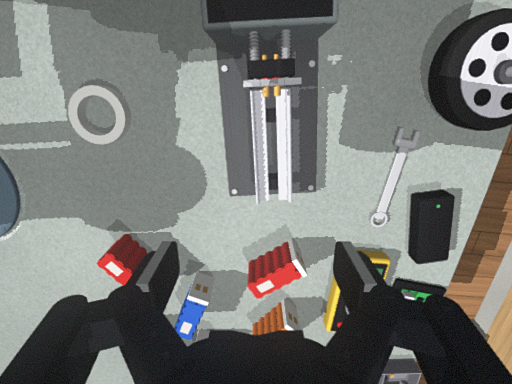

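View pics/w_blue.png

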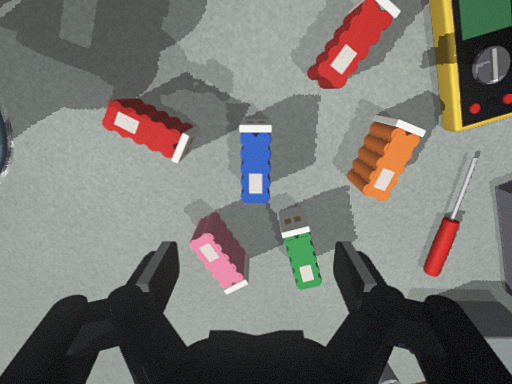

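The tester view shows the runners at columns 252–292, rows 90–200, plate at row 82 and pins at (270,92). In the blue view the pack is at (255,165) with its white end up, and there is finger room on both sides. Next I'll fit the tester's axis and plate face.

```bash
python3 - <<'E'
import pickle;from h import *
c,X=pickle.load(open("w_tester.pkl","rb"));d=pickle.load(open("d0.pkl","rb"))
cl={"wrist":X.reshape(-1,3)[c["depth"].ravel()>0]}
for n in("top","scene"): cl[n]=cloud(d[n]).reshape(-1,3)[d[n]["depth"].ravel()>0]
for n,P in cl.items():
    P=P[(abs(P[:,0]-530)<75)&(P[:,1]>30)&(P[:,1]<270)]
    b=P[(abs(P[:,2])<8)];print(n,"z bench/base",np.percentile(b[:,2],[20,50,80]).round(1))
    yaw=np.radians(96)
    # refine yaw: sharpness of histogram of lateral coordinate for runners
    Q=P[(P[:,2]>44)&(P[:,2]<64)&(P[:,1]<200)]
    best=[]
    for a in np.radians(np.arange(90,102,.25)):
        lat=-Q[:,0]*np.sin(a)+Q[:,1]*np.cos(a);lat=lat[(lat>np.percentile(lat,1))&(lat<np.percentile(lat,99))]
        h=np.histogram(lat,np.arange(lat.min(),lat.max(),1))[0];best.append(((h.astype(float)**2).sum()/h.sum()**2,np.degrees(a)))
    print(len(Q),"yaw sharp",max(best), "minrect",cv2.minAreaRect(Q[:,:2].astype(np.float32)))
    a=np.radians(max(best)[1]);u=np.array([np.cos(a),np.sin(a)]);v=np.array([-u[1],u[0]])
    q=Q[:,:2];L=q@v;A=q@u
    L0=L;print("along range",np.percentile(A,[.5,99.5]).round(1))
    for lo in np.arange(np.floor(L.min()),L.max(),2):
        m=(L>=lo)&(L<lo+2);print((lo+1,int(m.sum()),round(float(np.median(Q[m,2])),1)) if m.any() else "",end=" ")
    T=P[(P[:,2]>70)&(P[:,2]<118)&(P[:,1]>195)];print("\nplate",len(T))
    A=T[:,:2]@u;L=T[:,:2]@v
    for zl in range(70,118,6):
        m=(T[:,2]>=zl)&(T[:,2]<zl+6)
        if m.sum()>5:print(zl,m.sum(),"along",np.percentile(A[m],[2,25,50,75,98]).round(1),"lat",np.percentile(L[m],[2,98]).round(1))
E
```

```text
wrist z bench/base [-0.1  0.5  1.2]
2780 yaw sharp (np.float64(0.02512954679534028), np.float64(97.75)) minrect ((549.5662841796875, 129.83145141601562), (55.42037582397461, 148.0138702392578), 8.796426773071289)
along range [-18.4 126.6]
(np.float64(-590.0), 31, 59.5) (np.float64(-588.0), 137, 59.9) (np.float64(-586.0), 165, 58.5) (np.float64(-584.0), 156, 50.6) (np.float64(-582.0), 96, 48.7) (np.float64(-580.0), 185, 48.7) (np.float64(-578.0), 93, 48.6) (np.float64(-576.0), 96, 48.8) (np.float64(-574.0), 176, 48.5) (np.float64(-572.0), 100, 48.7) (np.float64(-570.0), 88, 48.3) (np.float64(-568.0), 22, 44.8) (np.float64(-566.0), 28, 45.1) (np.float64(-564.0), 19, 44.8) (np.float64(-562.0), 21, 44.7) (np.float64(-560.0), 38, 44.6) (np.float64(-558.0), 16, 44.8) (np.float64(-556.0), 27, 44.9) (np.float64(-554.0), 74, 48.7) (np.float64(-552.0), 124, 48.6) (np.float64(-550.0), 134, 48.6) (np.float64(-548.0), 125, 48.8) (np.float64(-546.0), 127, 48.5) (np.float64(-544.0), 132, 48.6) (np.float64(-542.0), 125, 48.6) (np.float64(-540.0), 128, 49.6) (np.float64(-538.0), 136, 58.9) (np.float6
[... 3049 characters left out ...]
-543.0), 31, 50.2) (np.float64(-541.0), 67, 52.1) (np.float64(-539.0), 121, 55.5) (np.float64(-537.0), 74, 59.0) (np.float64(-535.0), 15, 59.4) (np.float64(-533.0), 2, 59.9) 
plate 469
70 24 along [138.1 139.  140.1 140.4 144.7] lat [-597.1 -537.3]
76 25 along [138.4 139.1 139.8 142.7 146. ] lat [-595.7 -532.6]
82 33 along [138.2 139.9 143.5 157.2 166.9] lat [-596.4 -534.1]
88 81 along [126.5 135.2 139.8 161.  185.1] lat [-594.3 -533.4]
94 89 along [127.5 139.1 141.3 166.8 186.2] lat [-595.8 -534.2]
100 102 along [138.5 151.7 160.1 164.1 168.2] lat [-596.5 -533.7]
106 39 along [136.9 138.7 139.5 140.4 145.5] lat [-596.7 -531.9]
112 76 along [138.1 139.9 141.8 144.7 147.5] lat [-595.7 -532. ]
```

```bash
python3 - <<'E'
import pickle;from h import *
c,X=pickle.load(open("w_tester.pkl","rb"));d=pickle.load(open("d0.pkl","rb"))
cl={"wrist":X.reshape(-1,3)[c["depth"].ravel()>0]}
for n in("top","scene"): cl[n]=cloud(d[n]).reshape(-1,3)[d[n]["depth"].ravel()>0]
for n,P in cl.items():
    P=P[(abs(P[:,0]-535)<75)&(P[:,1]>30)&(P[:,1]<270)]
    a=np.radians(98.6);u=np.array([np.cos(a),np.sin(a)]);v=np.array([-u[1],u[0]])
    A=P[:,:2]@u;L=P[:,:2]@v;z=P[:,2];mid=-562;fit=[]
    for sg in(-1,1):
        m=(z>57)&(z<64)&(A<115)&(sg*(L-mid)>15)&(sg*(L-mid)<35)
        k=np.polyfit(A[m],L[m],1)
        r=L[m]-np.polyval(k,A[m]);j=abs(r)<2.5;k=np.polyfit(A[m][j],L[m][j],1)
        fit.append(k);print(n,sg,m.sum(),"yaw",98.6+np.degrees(np.arctan(k[0])).round(2),"lat at A=100",np.polyval(k,100).round(2),"std",r.std().round(2))
    m=(z>104)&(z<110.5)&(abs(L-mid)<40)&(A>120)&(A<165) 
    k=np.polyfit(L[m],A[m],1);r=A[m]-np.polyval(k,L[m]);j=abs(r)<3;k=np.polyfit(L[m][j],A[m][j],1)
    print("   face",j.sum(),"yaw",98.6-np.degrees(np.arctan(k[0])).round(2),"A at mid",np.polyval(k,mid).round(2),"lat ext",L[m].min().round(1),L[m].max().round(1))
    m=(z>111)&(z<118)&(abs(L-mid)<40)&(A>120)&(A<165);print("   top edge A",np.percentile(A[m],[2,98]).round(1),"lat",np.percentile(L[m],[1,99]).round(1),"z",np.median(z[m]).round(1))
    m=(z>44)&(z<52)&(abs(abs(L-mid)-14)<6)&(A<140);print("   runner ends A",np.percentile(A[m],[.5,99.5]).round(1),"ledge z",np.median(z[m]).round(2))
# blue in wrist
c,X=pickle.load(open("w_blue.pkl","rb"))
P=X.reshape(-1,3)[c["depth"].ravel()>0];P=P[(np.hypot(P[:,0]-438,P[:,1]+181)<70)&(P[:,2]>64)&(P[:,2]<76)]
a=np.radians(73);t=np.array([[np.cos(a),np.sin(a)],[-np.sin(a),np.cos(a)]])
q=(P[:,:2]-[438,-181])@t.T;m=abs(q[:,1])<26
print(len(P),np.median(P[:,2]),cv2.minAreaRect(P[m,:2].astype(np.float32)),np.percentile(q[m],[1,99],axis=0))
E
```

```text
wrist -1 341 yaw 98.89 lat at A=100 -587.49 std 1.49
wrist 1 321 yaw 98.91 lat at A=100 -537.34 std 1.45
   face 1 yaw 106.24 A at mid 152.61 lat ext -589.5 -536.3
   top edge A [141.4 149.9] lat [-596.  -528.8] z 114.7
   runner ends A [-27.1 136.5] ledge z 48.67
top -1 105 yaw 98.83999999999999 lat at A=100 -585.56 std 1.52
top 1 100 yaw 99.14 lat at A=100 -536.82 std 1.42
   face 10 yaw 94.19999999999999 A at mid 142.91 lat ext -593.2 -527.5
   top edge A [139.8 148.7] lat [-593.5 -529. ] z 113.6
   runner ends A [-28.5 135.7] ledge z 47.74
scene -1 85 yaw 98.74 lat at A=100 -587.57 std 1.07
scene 1 125 yaw 98.47999999999999 lat at A=100 -538.18 std 1.76
   face 18 yaw 100.39999999999999 A at mid 141.26 lat ext -596.8 -530.7
   top edge A [139.1 148.9] lat [-596.2 -529.6] z 114.6
   runner ends A [-28.1 135.5] ledge z 50.14
2244 70.20545347040351 ((437.7933654785156, -178.3021240234375), (97.92388153076172, 37.45056915283203), 72.786865234375) [[-45.7195411  -16.84277025]
 [ 51.28377324  18.62056086]]<stdin>:15: RankWarning: Polyfit may be poorly conditioned
```

```bash
cat >> h.py <<'E'
YB=np.radians(72.9);YT=np.radians(98.88);STOP=np.array([534.5,223.7,83.]);U=np.array([np.cos(YT),np.sin(YT),0])
def st(ctrl,l=""):
    s=ctrl.read_state();print(l,round(s["clock"],2),s["position"].round(2),"F",s["ft_force"].round(1),"T",s["ft_torque"].round(2),"gap",round(s["finger_gap"],3));return s
E
python3 - <<'E'
from h import *;from bench import ctrl
ctrl.move_gripper(.72,60)
ctrl.reach([438,-180,120],quat(YB))
print(ctrl.servo_line([438,-180,47],rate=80,max_force=8));st(ctrl,"down")
ctrl.move_gripper(0,60);st(ctrl,"grip")
ctrl.servo_line([438,-180,200],rate=120);ctrl.wait(.2);st(ctrl,"lift")
p=STOP-88*U;p[2]=200
ctrl.reach(p,quat(YT));ctrl.wait(.3);st(ctrl,"over")
c,X=wrist(ctrl);cv2.imwrite("pics/hold.png",c["image"][:,:,::-1])
import pickle;pickle.dump((c,X),open("w_hold.pkl","wb"))
E
```

```text
False
down 6.97 [ 438.43 -180.28   47.5 ] F [ 0.2 -0.2  0.5] T [-0.01 -0.05  0.02] gap 0.718
grip 7.31 [ 438.32 -180.28   47.68] F [-2.3  0.8  5.7] T [ 0.09  0.19 -0.04] gap 0.44
lift 8.93 [ 437.73 -179.83  199.37] F [-0.5  0.2 -3.9] T [ 0.03 -0.05  0.07] gap 0.439
over 10.5 [548.19 135.95 200.08] F [ 0.  -0.8 -4.1] T [-0.   -0.02  0.05] gap 0.437
```

View pics/hold.png

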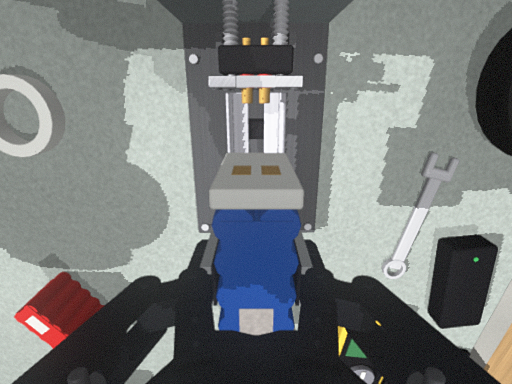

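The pack is held squarely at (255,240), white end up towards the plate at (256,82), in line with the runners at columns 228–285. I'll measure the end face and lateral offset in this same picture.

```bash
python3 - <<'E'
import pickle;from h import *
c,X=pickle.load(open("w_hold.pkl","rb"));P=X.reshape(-1,3)[c["depth"].ravel()>0]
V=np.array([-U[1],U[0],0]);D=P-STOP;A=D@U;L=D@V;z=P[:,2]
m=(z>165)&(z<230)&(abs(L)<30)&(A>-70)&(A<0);print("end",m.sum(),np.percentile(A[m],[1,25,50,90]).round(1),"lat",np.percentile(L[m],[1,99]).round(1),"z",np.percentile(z[m],[1,99]).round(1))
f=m&(z<217)&(z>165)&(A>-60)
G=np.c_[L[f],z[f]-195,np.ones(f.sum())];k=np.linalg.lstsq(G,A[f],rcond=None)[0];print("face fit: dA/dlat deg",np.degrees(k[0]),"dA/dz deg",np.degrees(k[1]),"A",k[2],f.sum())
t=(z>216)&(z<235)&(abs(L)<30)&(A<-30)&(A>-150);k=np.linalg.lstsq(np.c_[A[t],L[t],np.ones(t.sum())],z[t],rcond=None)[0];print("top slopes deg",np.degrees(k[:2]),np.median(z[t]),t.sum(),"lat",np.percentile(L[t],[1,99]).round(1))
for s in(-1,1):
    m=(z>57)&(z<64)&(A<-8)&(A>-80)&(s*L>15)&(s*L<35);print("lip",s,m.sum(),np.median(L[m]).round(2),"yaw err",np.degrees(np.polyfit(A[m],L[m],1)[0]).round(2))
m=(z>110)&(z<118)&(abs(L)<40)&(abs(A)<20);print("plate A",np.percentile(A[m],[1,99]).round(2),"lat",np.percentile(L[m],[1,99]).round(1))
E
```

```text
end 8434 [-69.4 -57.  -45.9 -38.4] lat [-18.5  17.4] z [168.2 224. ]
face fit: dA/dlat deg 0.2459576689966285 dA/dz deg -1.895803719557703 A -38.82424586131969 2198
top slopes deg [-0.65901331  0.32283555] 222.72359946990736 13599 lat [-26.8  26.6]
lip -1 294 -25.19 yaw err -0.18
lip 1 286 24.81 yaw err 0.07
plate A [-0.54  8.87] lat [-33.3  32.3]
```

```bash
python3 - <<'E'
from h import *;from bench import ctrl
p=STOP-88*U
p[2]=106;ctrl.servo_line(p,rate=80);ctrl.wait(.2);st(ctrl,"above")
p[2]=90;print(ctrl.servo_line(p,rate=12,max_force=5));s=st(ctrl,"down")
q=s["position"].copy()
ctrl.move_gripper(.55);ctrl.wait(.3);st(ctrl,"released")
q[2]=95.5;ctrl.servo_line(q,rate=10);st(ctrl)
ctrl.move_gripper(0,60);ctrl.wait(.2);st(ctrl,"regrip")
c=ctrl.camera("scene");cv2.imwrite("pics/set.png",cv2.resize(c["image"][130:240,290:430,::-1],(798,627))[:600])
c,X=wrist(ctrl);P=X.reshape(-1,3)[c["depth"].ravel()>0]
V=np.array([-U[1],U[0],0]);D=P-STOP;A=D@U;L=D@V;z=P[:,2]
f=(z>75)&(z<112)&(abs(L)<17)&(A>-48)&(A<-25);k=np.linalg.lstsq(np.c_[L[f],z[f]-95,np.ones(f.sum())],A[f],rcond=None)[0];print("face yaw,pitch deg",np.degrees(k[:2]),"A",k[2],f.sum())
t=(z>114)&(z<124)&(abs(L)<17)&(A<-40)&(A>-130);k=np.linalg.lstsq(np.c_[A[t],L[t],np.ones(t.sum())],z[t],rcond=None)[0];print("top slopes",np.degrees(k[:2]),"z",np.median(z[t]))
E
```

```text
above 12.07 [548.39 136.77 106.5 ] F [ 0.1  0.  -4.5] T [ 0.02  0.04 -0.04] gap 0.435
True
down 12.94 [548.   136.78  95.7 ] F [-1.4  0.6  5.9] T [-0.01  0.02 -0.01] gap 0.442
released 13.5 [546.09 136.69  93.57] F [ 0.1  0.3 -0.2] T [-0.02  0.08 -0.06] gap 0.548
 13.9 [548.13 136.8   95.61] F [ 0.3  0.4 -0.2] T [-0.01  0.01  0.03] gap 0.549
regrip 14.33 [548.06 136.8   95.66] F [-1.7 -0.8  2.1] T [ 0.05  0.1  -0.03] gap 0.437
face yaw,pitch deg [ 0.02892407 -0.13756505] A -37.57192757330459 1567
top slopes [-0.2265487  -0.05477611] z 118.43145047484556
```

View pics/set.png

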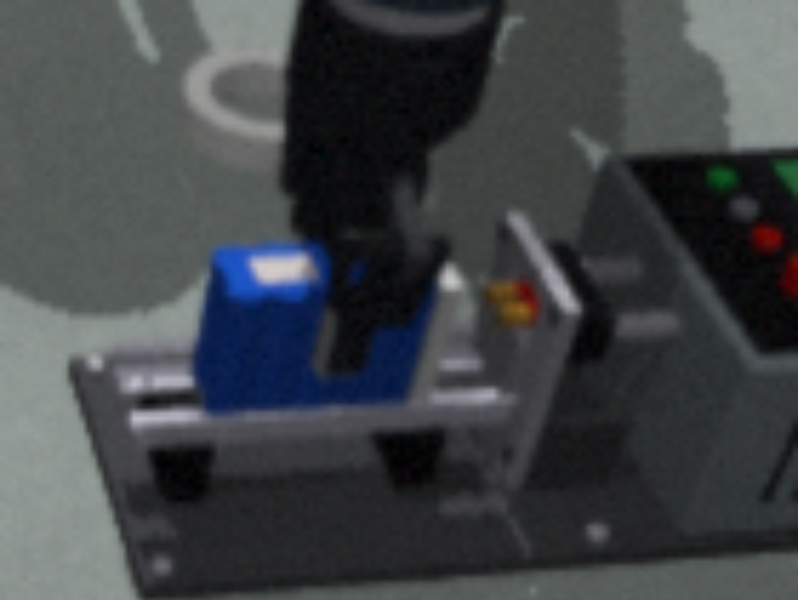

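Pack sits flat on the runners (top slopes <0.3°, top z 118.4), and its end is about 25 mm clear of the pins at (510,300). Now the slide, with force checks.

```bash
python3 - <<'E'
from h import *;from bench import ctrl
q0=ctrl.read_state()["position"].copy();q0[2]=95.4
def ax(): 
    f=np.mean([ (ctrl.wait(.02),ctrl.read_state()["ft_force"])[1] for _ in range(5)],0);s=ctrl.read_state()
    return -f@U,f[2],(s["position"]-q0)@U,s["clock"]
d=0
for d in (10,20): print(d,ctrl.servo_line(q0+d*U,rate=30,max_force=12),np.round(ax(),2))
while d<42:
    d+=2 if d<34 else .6
    hit=ctrl.servo_line(q0+d*U,rate=12,max_force=10);a=ax();print(round(d,1),hit,np.round(a,2))
    if a[0]>17 or hit: break
st(ctrl)
E
```

```text
10 False [ 3.72  2.59  9.76 15.  ]
20 False [ 3.4   5.23 19.97 15.57]
22 False [ 5.38  5.09 21.52 15.97]
24 False [ 5.71  5.16 23.45 16.37]
26 False [ 5.97  5.11 25.47 16.77]
28 False [ 8.31  4.91 26.93 17.17]
30 False [ 9.89  5.61 28.49 17.57]
32 False [10.49  5.54 30.27 17.97]
34 False [11.53  6.06 32.07 18.37]
34.6 False [12.41  5.55 32.48 18.7 ]
35.2 False [12.97  5.72 32.99 19.03]
35.8 False [13.33  5.69 33.55 19.37]
36.4 False [13.52  5.78 34.08 19.7 ]
37.0 False [13.7   6.24 34.61 20.03]
37.6 False [13.84  6.24 35.15 20.37]
38.2 False [14.01  6.2  35.69 20.7 ]
38.8 False [14.96  6.38 36.26 21.03]
39.4 False [14.45  6.39 36.85 21.37]
40.0 False [14.96  6.38 37.37 21.7 ]
40.6 False [14.75  6.53 37.94 22.03]
41.2 False [14.86  6.7  38.5  22.37]
41.8 False [17.25  6.3  38.63 22.7 ]
 22.7 [542.46 175.01  95.83] F [  1.6 -16.9   7. ] T [-2.41 -0.27  0.13] gap 0.436
```

```bash
python3 - <<'E'
from h import *;from bench import ctrl
p=ctrl.read_state()["position"];q0=p-38.63*U;q0[2]=95.4
for d in(42.4,42.9):
    print(d,ctrl.servo_line(q0+d*U,rate=8,max_force=10));ctrl.wait(.2)
    s=st(ctrl);print(-s["ft_force"]@U,(s["position"]-q0)@U)
    if -s["ft_force"]@U>20:break
ctrl.wait(1.0);s=st(ctrl,"held");print(-s["ft_force"]@U)
c=ctrl.camera("scene");cv2.imwrite("pics/home.png",cv2.resize(c["image"][130:235,290:430,::-1],(800,600)))
cv2.imwrite("pics/home_all.png",cv2.resize(c["image"][:,:,::-1],(768,576)))
c,X=wrist(ctrl);P=X.reshape(-1,3)[c["depth"].ravel()>0]
V=np.array([-U[1],U[0],0]);D=P-STOP;A=D@U;L=D@V;z=P[:,2]
t=(z>114)&(z<124)&(abs(L)<17)&(A<-5)&(A>-90);k=np.linalg.lstsq(np.c_[A[t],L[t],np.ones(t.sum())],z[t],rcond=None)[0];print("top slopes",np.degrees(k[:2]),"z",np.median(z[t]))
cv2.imwrite("pics/home_w.png",c["image"][:,:,::-1])
E
```

```text
42.4 False
 23.15 [542.51 175.04  95.83] F [ -0.1 -21.4   8.3] T [-2.76 -0.11  0.18] gap 0.44
21.162076553752694 38.65207747680074
held 24.15 [542.51 175.04  95.84] F [ -0.4 -20.6   7.7] T [-2.82 -0.12  0.22] gap 0.439
20.25074538541571
top slopes [-0.66738583 -0.24830874] z 118.53950206014449
```

View pics/home.png

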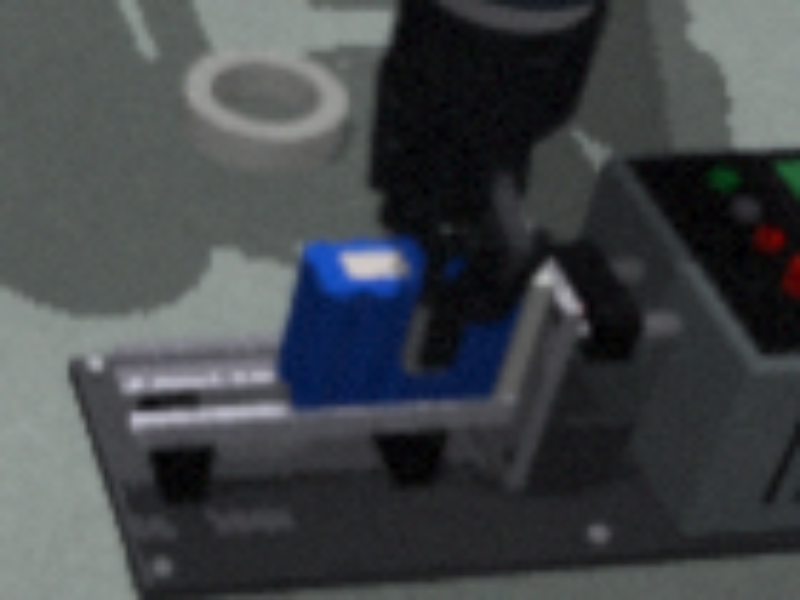

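View pics/home_w.png

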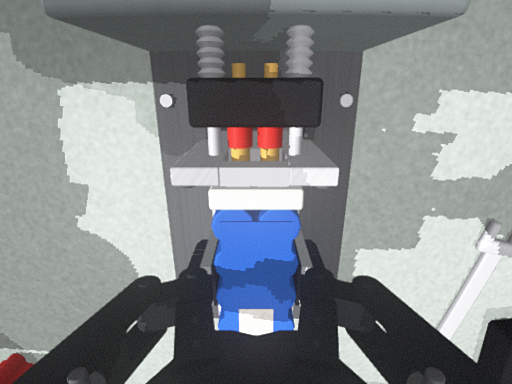

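```bash
python3 - <<'E'
from h import *;from bench import ctrl
s=st(ctrl);R=Rt.from_quat(s["eef_rot"]).as_matrix();V=np.array([-U[1],U[0],0])
print("tool z along U,V deg",np.degrees(R[:,2]@U),np.degrees(R[:,2]@V),"yaw",np.degrees(np.arctan2(R[1,0],R[0,0])))
def fit():
    c,X=wrist(ctrl);P=X.reshape(-1,3)[c["depth"].ravel()>0];D=P-STOP;A=D@U;L=D@V;z=P[:,2]
    for lo,hi in((-8,-2),(-30,-10),(-50,-30),(-70,-50),(-90,-70)):
        t=(z>112)&(z<125)&(abs(L)<15)&(A>lo)&(A<hi);print(lo,hi,t.sum(),np.median(z[t]).round(2) if t.any() else"")
    t=(z>112)&(z<125)&(abs(L)<15)&(A>-90)&(A<-4);w=np.ones(t.sum(),bool);B=np.c_[A[t],L[t],np.ones(t.sum())];zz=z[t]
    for _ in range(4):
        k=np.linalg.lstsq(B[w],zz[w],rcond=None)[0];w=abs(zz-B@k)<1
    print("slopes",np.degrees(k[:2]),w.sum())
fit()
E
```

```text
24.25 [542.51 175.02  95.82] F [ -0.2 -20.9   8. ] T [-2.78 -0.12  0.17] gap 0.44
tool z along U,V deg -0.37984143418469635 0.32374911445933335 yaw 98.95392082494071
-8 -2 970 118.55
-30 -10 3084 118.36
-50 -30 2518 118.62
-70 -50 2108 118.78
-90 -70 257 118.83
slopes [-0.56809368  0.02478353] 7913
```

Rear appears about 0.5° up: the tool reads 0.38° tilted, and the depth slope agrees. I'll trim that out gently.

```bash
python3 - <<'E'
from h import *;from bench import ctrl
V=np.array([-U[1],U[0],0]);p=ctrl.read_state()["position"];q=p+(42.4-38.65)*U;q[2]=95.4
for a in(.4,.8):
    fr=(Rt.from_rotvec(-V*np.radians(a))*Rt.from_quat(quat(YT))).as_quat()
    h=ctrl.servo_line(q,fr,rate=8,max_force=8);ctrl.wait(.4);s=st(ctrl,(a,h));R=Rt.from_quat(s["eef_rot"]).as_matrix()
    print("push",-s["ft_force"]@U,"tilt",np.degrees(R[:,2]@U),"pos",(s["position"]-p)@U)
    c,X=wrist(ctrl);P=X.reshape(-1,3)[c["depth"].ravel()>0];D=P-STOP;A=D@U;L=D@V;z=P[:,2]
    t=(z>112)&(z<125)&(abs(L)<15)&(A>-90)&(A<-4);w=np.ones(t.sum(),bool);B=np.c_[A[t],L[t],np.ones(t.sum())];zz=z[t]
    for _ in range(4):
        k=np.linalg.lstsq(B[w],zz[w],rcond=None)[0];w=abs(zz-B@k)<1
    print("slopes",np.degrees(k[:2]))
    if h or -s["ft_force"]@U>26 or np.degrees(R[:,2]@U)>0:break
E
```

```text
(0.4, False) 24.95 [542.5  175.09  95.65] F [  0.2 -20.1   6.6] T [-2.87 -0.08  0.15] gap 0.437
push 19.89751135625874 tilt -0.00953460290959225 pos 0.06627420302221725
slopes [-0.28469866 -0.09500698]
(0.8, False) 25.65 [542.45 175.12  95.62] F [  0.5 -18.3   6.3] T [-3.29 -0.16  0.01] gap 0.437
push 18.210078253105248 tilt 0.363072658222747 pos 0.11102890510116317
slopes [-0.2748018  -0.13428999]
```

```bash
python3 - <<'E'
from h import *;from bench import ctrl
V=np.array([-U[1],U[0],0]);p=ctrl.read_state()["position"];q=p+(42.5-38.65-.11)*U;q[2]=95.4
fr=(Rt.from_rotvec(-V*np.radians(.55))*Rt.from_quat(quat(YT))).as_quat()
h=ctrl.servo_line(q,fr,rate=8,max_force=8)
for _ in range(3):
    ctrl.wait(.6);s=st(ctrl,h);print("push",-s["ft_force"]@U,"pos",(s["position"]-p)@U)
c=ctrl.camera("scene");cv2.imwrite("pics/final.png",cv2.resize(c["image"][:,:,::-1],(768,576)))
E
```

```text
False 26.55 [542.5  175.12  95.66] F [  1.  -20.4   6. ] T [-3.09 -0.12  0.13] gap 0.434
push 20.301638351357045 pos 0.006978394648486334
False 27.15 [542.5  175.1   95.66] F [  0.4 -19.3   6. ] T [-3.05 -0.16  0.14] gap 0.44
push 19.102662944773705 pos -0.014486493300926256
False 27.75 [542.46 175.09  95.63] F [  0.5 -18.8   6. ] T [-3.04 -0.15  0.13] gap 0.437
push 18.662171315341432 pos -0.010893093111009946
```

View pics/final.png

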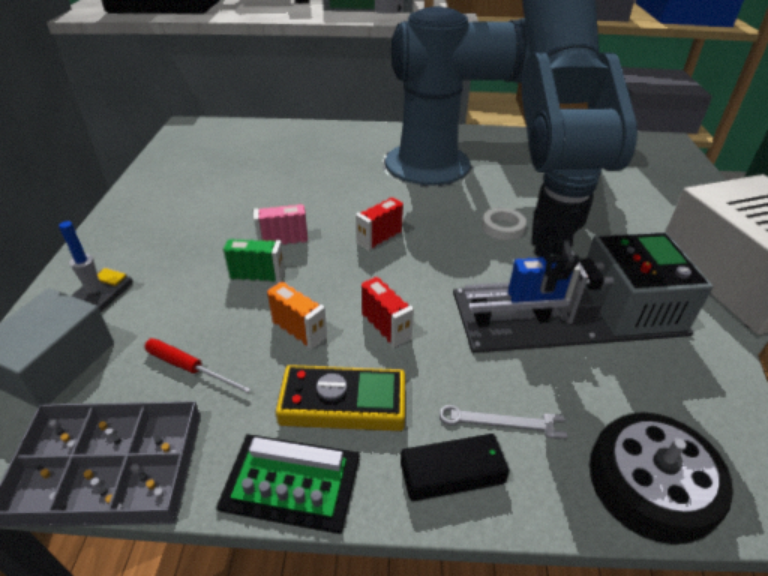

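The final view shows the blue pack home at (540,280). The other packs, multimeter, screwdriver and spanner are at the same pixels as at the start. Signing off.

```bash
python3 -c "
from bench import ctrl
ctrl.sign_off()"
```

```text
the job is handed in; nothing more can be done
```

The blue pack is in the tester with its white end flush on the stop plate, and the gripper is still holding it there. I handed the job in at about 28 s of the 64 s allowed; `sign_off` gives no verdict.

- **Setting down:** I gripped the pack across its width and set it upright on the runners, its end about 25 mm short of the contacts. I then let go once so it settled flat, and gripped it again.
- **Sliding home:** The push began to rise about 12 mm before the pack stopped, which matches the contacts' full travel. It peaked at about 21 N, well under the 35 N limit.
- **Last checks:** The pack stayed put to within about 0.05 mm over the last 1.8 s. The push eased from 20.3 to 18.7 N in that time. About 15 N of that was needed to slide the pack against the spring, so the plate carries only a few newtons.
- **One check disagreed:** Once home, the pack's rear was about 0.4° up. I tilted the tool slightly until the top slope read about -0.28°, close to the -0.23° measured when it sat flat. I did not re-measure the slope after the last small adjustment.
- **Other items:** In the final picture the other packs, the multimeter and the hand tools are where they started.

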